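Take the sealer's control box off its keyhole screws

TASK

The film sealer's blue control box hangs by two keyholes on screws you cannot see. Take it off its board - lift it a little, slide it sideways until its keyholes are over the screw heads, draw it straight off - then gently stand it upright in the middle of the green service mat, its long side along the mat's long side, and let go. Leave the other things on the bench where they are.

Things in the scene. Friction and masses are not known exactly. Their poses are not given: they have to be found in the camera images.
- control_box: Blue control box, grey front panel, 60 mm deep (x), 200 wide (y), 120 tall (z), 0.45-0.8 kg. Origin: centre of its underside; x out of its front, away from board and robot; z up. It hangs loosely, back to the board, underside 25 mm above the bench. Its 6 mm back plate has two identical openings, 94 mm apart, one per screw; each has, from -y to +y, a rest pocket, a tooth and a head window
- pocket (a point): Middle of the first opening's rest pocket, on the back plate (box frame y -67, z 73 mm; the other is at y +27). The pocket is 42 mm wide, z 62 to 84: too low for a screw head. The shanks bear on its top edge, up to 16 mm either side of its middle: not known beforehand. A 6 mm wide tooth (y -46 to -40) hangs down to z 76 beside it: raise the box 8 to 14 mm (11 or 12 is best) to pass under it
- window (a point): Middle of the first opening's head window (box frame y -23, z 69 mm; the other is at y +71): 34 mm wide, z 50 to 88, where a head passes if within 2.5 mm of the middle. With the box so raised, slide it along its own -y by 28 to 60 mm to get there. Slid farther, the head meets the window's far end and an inner rib: a firm stop 2.5 mm past the best place. Then draw it off along its +x; free after 16 mm
- carry_grip (a point): Middle of the black carry grip on top of the control box: an upright block 40 mm deep (box x), 20 mm wide (box y), 50 mm tall (z from 120 to 170 mm above the box's underside), centred over the box; this point is 147 mm above the underside
- hang_board: Upright plywood board fixed to the bench, 260 mm wide (y), 18 thick, 130 tall, steel foot behind it (towards the robot). Origin: middle of its front face at bench level; x out of the face, away from the robot. Two level screws (8 mm shank, 29 mm head, 94 mm apart, 105 mm above the bench) are clamped anywhere along its slotted strip, so their place along y is not known and the box hides them
- mat: Green service mat fixed flat on the bench, 150 mm (x) by 260 mm (y) and 4 mm thick; origin at the middle of its underside, its long side along y
- mug: white mug, 90 mm tall, 76 mm across; a bystander; origin at the centre of its underside
- spray_bottle: green bottle, 190 mm tall, 66 mm across; a bystander; origin at the centre of its underside
- tape_roll: roll of amber packing tape lying flat, 110 mm across, 50 mm tall; a bystander; origin at the centre of its underside
- ink_jar: blue jar with black lid, 90 mm tall, 72 mm across; a bystander; origin at the centre of its underside
- spray_can: red can, 150 mm tall, 66 mm across; a bystander; origin at the centre of its underside
- screwdriver: yellow-handled screwdriver, 180 mm long, lying on the bench; a bystander

How it is judged:
By the outcome, as a careful person would: the job done as asked, in the order asked, and still so for the second after the job is handed in, with the robot touching nothing.
It also fails if it takes over 53 s, if anything falls off the work surface, if the arm or the gripper's body presses on something with over 40 N, if the wrist force passes 120 N, or if a joint passes its speed limit or range.

ROBOT

A 6-joint arm with a two-finger parallel gripper is mounted at the origin on the work surface. World frame = base frame: x ahead of the robot, y to its left, z up, the work surface at z = 0. Lengths are in m, angles in rad, forces in N, time in s.
With the tool pointing down it reaches from about 0.325 to 0.75 m from the base axis. Payload 7.6 kg.
Tool frame: the origin (TCP) lies midway between the tips of the shut fingers; the grasp point (between the pads) lies 19 mm behind it; z points along the fingers, y is the direction in which the jaws open and shut (so a half turn about z gives the same grasp; the last joint's range is limited). The gripper opens to 85 mm and grips with 20 to 120 N. Pads are 22 mm wide; open, the fingers measure 114 mm over their backs; the gripper's body (76 mm by 85 mm) begins 54 mm behind the grasp point. The pads swing forward as they close: fully open they stand 13 mm farther back than shut.
Start: joints at [1.096, 0.052, 1.401, -0, 1.689, -0.07], TCP at [0.207, 0.483, 0.231] pointing down, gripper open.
Joint ranges: [-2.9, 2.9], [-0.91, 2.17], [0.12, 2.37], [-1.06, 4.2], [0.26, 2.73], [-2.93, 2.93]. Speed limits (rad/s): [2.57, 2.57, 3.01, 3.14, 3.14, 3.14].

INTERFACE

Orientations are given as a rotation vector (axis times angle).
In Python, from bench import readout, capture, workorder gives the robot as it stands.
- The arm moves only by the shell command python3 -m creep 'ROWS' [FORCE]. ROWS is JSON, a list of rows, each a list of 3 entries, a list of its own where there are three numbers: the shift along the tool's x, y, z in mm, then the turn, a rotation vector about the tool's x, y, z in degrees, then the opening in per cent of the stroke, from 0 (shut) to 100 (fully open). In form: [[[tx, ty, tz], [ax, ay, az], grip], ...]. A call has exactly 8 rows; each row is the pose to reach, as a shift and turn from the pose commanded when the call began, along the tool's axes at that moment; what a row does not reach only later rows make up. A row lasts 1/10 s, in which the tool goes at most 50 mm and 8.59 degrees, less where a joint would pass 70% of its speed; a pose out of reach is approached as far as the arm can. A call with a gripper value outside its range is refused whole. The fingers move at their own pace and stop on an object; FORCE is the grip in N (left out, the last holds). Time passes only in rows, so rows that repeat a pose let the fingers close, or fill a call up. It gives the time, the measured TCP pose, the force and the opening at its end, in the units of the state.
- readout.read_state(): the state, without advancing time (a new reading comes with each control period).
- capture(name): name is "side" or "top"; returns a dict with "color" (480x640x3 uint8, red, green, blue), "range_z" (480x640 float32, m along the optical axis (not along the pixel's ray), 0 where there is no reading), "vertical_fov" (degrees; the focal length in pixels is half the picture's height over the tangent of half this angle, whatever the lens; pixels are square), "cx", "cy" (the principal point, pixels), "k1" (the pictures are not rectified: a ray, as slopes to the right and down, at radius r is drawn at 1 + k1 r^2 times it, then the intrinsics apply), "cam_to_world" (4x4, takes a point from camera to world coordinates). Camera axes: x right, y down, z forward; pixel columns grow to the right and rows downward; lengths in m; the calibration is good to about 2 mm. A picture is of the moment at which its call begins.
- workorder.hand_in(): hands the job in, once; it reports no verdict.
The state is a dict: "time_s": time; "q": joint angles; "qvel": joint speeds; "tau": joint torques, N m; "tool_pos": TCP position; "tool_rot": TCP orientation; "contact_force": force on the tool from outside, world axes, zero at the start; "torque": the same for the moment, N m; "gripper_width": opening from 0.0 (shut) to 1.0 (fully open).
Only numpy, scipy, OpenCV 4.12 (cv2) and the standard library are available. Lean on these libraries where they do the work, as an engineer would, in place of code of your own. Each camera call takes 0.05 s, during which the arm holds its last target. There are 200 camera calls.

## Working session

There is one attempt and no reset: what is moved stays moved. The work goes in short steps, Python scripts to look and compute and a shell command to move; the robot and the scene stay as the last step left them, time stands still between calls to the robot, and variables do not carry over. Pictures are saved under pics/ and viewed, about 8 in all and at most 12, crops included, and the job is handed in when it is done.

```bash
ls; mkdir -p pics
cat > h.py <<'E'
import numpy as np, cv2
from scipy.spatial.transform import Rotation as R
from bench import readout, capture, workorder
def cloud(c):
    h,w=c["range_z"].shape
    f=h/2/np.tan(np.radians(c["vertical_fov"])/2)
    K=np.array([[f,0,c["cx"]],[0,f,c["cy"]],[0,0,1]],float)
    u,v=np.meshgrid(np.arange(w),np.arange(h))
    p=np.stack([u,v],-1).reshape(-1,1,2).astype(float)
    n=cv2.undistortPoints(p,K,np.array([c["k1"],0,0,0.])).reshape(h,w,2)
    z=c["range_z"]; P=np.dstack([n[...,0]*z,n[...,1]*z,z])
    M=np.array(c["cam_to_world"]); W=P@M[:3,:3].T+M[:3,3]; W[z<=0]=np.nan
    return W
def save(c,n): cv2.imwrite(f"pics/{n}.png",c["color"][...,::-1])
E
python3 - <<'E'
from h import *
for n in("side","top"):
    c=capture(n); save(c,n+"0"); np.save(n+"W.npy",cloud(c)); np.save(n+"C.npy",c["color"]); print(n,c["vertical_fov"],c["k1"],np.round(c["cam_to_world"],3).tolist())
s=readout.read_state(); print(s)
print(R.from_rotvec(s["tool_rot"]).as_matrix().round(3))
E
```

```text
pics
side 47.3213145863802 -0.04393196494189299 [[-0.971, -0.149, 0.186, 0.344], [-0.238, 0.648, -0.724, 0.988], [-0.013, -0.747, -0.664, 1.023], [0.0, 0.0, 0.0, 1.0]]
top 48.705399872446066 -0.14392729316095565 [[-0.006, -0.997, 0.077, 0.493], [-1.0, 0.006, 0.006, -0.016], [-0.007, -0.077, -0.997, 1.626], [0.0, 0.0, 0.0, 1.0]]
{'time_s': 0.1, 'q': array([ 1.09571009e+00,  5.27664208e-02,  1.40160139e+00,  3.83279676e-07,
        1.68860944e+00, -7.02942868e-02]), 'qvel': array([ 0.00276683, -0.00335366, -0.00063835, -0.00030207, -0.00059337,
        0.00177843]), 'tau': array([ 9.01651638e-04, -3.82585430e+01, -3.60982811e+01, -7.09167534e-05,
        4.79007344e-03,  7.13488907e-05]), 'tool_pos': array([0.20661438, 0.48234658, 0.23057151]), 'tool_rot': array([-6.31438204e-01, -3.07709938e+00,  2.09414342e-03]), 'contact_force': array([ 0.30450707, -0.16512644, -0.32152814]), 'torque': array([ 0.02435155, -0.00748925,  0.0144545 ]), 'gripper_width': 1.0039503339796134}
[[-0.919  0.394 -0.001]
 [ 0.394  0.919 -0.001]
 [ 0.    -0.001 -1.   ]]
```

View pics/side0.png

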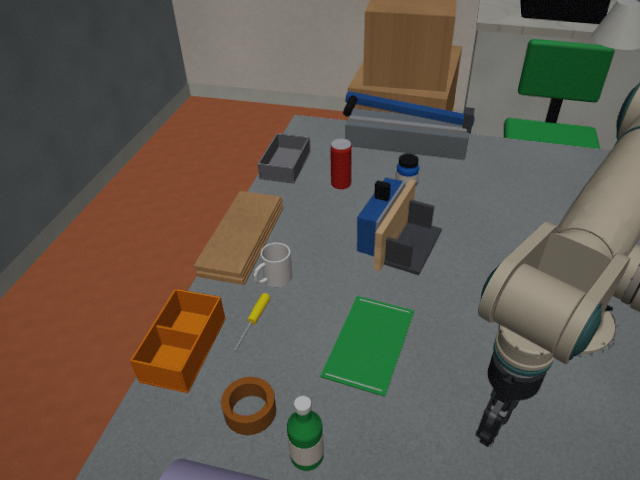

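View pics/top0.png

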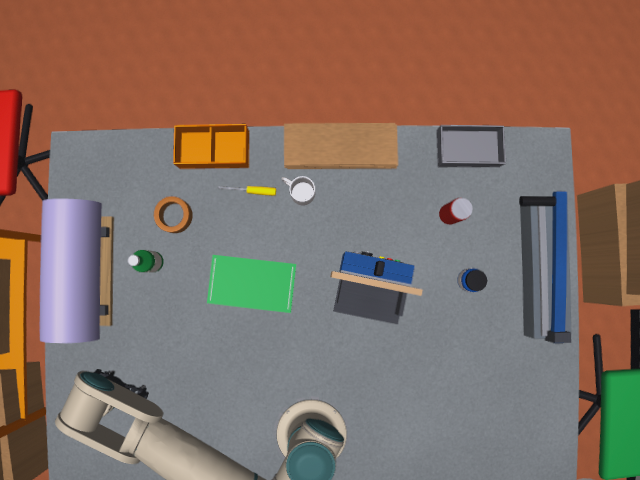

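The top view shows the box at about (377,267) with its grip at (379,268), the board below it at (377,283), and the mat at (252,283). The mug is at (301,189), the ink jar at (474,280) and the red can at (456,210). Next I'll measure positions.

Run:
```python
from h import *
W=np.load("topW.npy"); C=np.load("topC.npy").astype(int)
def rect(n,m):
    P=W[m]; r=cv2.minAreaRect((P[:,:2]*1000).astype(np.float32)); print(n,m.sum(),"c",np.round(r[0],1),"size",np.round(r[1],1),"ang",round(r[2],2),"z",np.nanmedian(P[:,2]).round(4)); return P
z=W[...,2]; uu,vv=np.meshgrid(np.arange(640),np.arange(480))
r,g,b=C[...,0],C[...,1],C[...,2]
mat=(g>1.5*r)&(g>1.5*b)&(uu>195)&(uu<305)&(vv>240)&(vv<325)&(z<.02); rect("mat",mat)
roi=(uu>325)&(uu<430)&(vv>240)&(vv<330)
rect("boxtop",roi&(b>1.5*r)&(abs(z-.145)<.008))
rect("grip",roi&(z>.18)&(z<.21))
bd=roi&(r>1.2*b)&(z>.115)&(z<.14); rect("board",bd)
for n,a in (("mug",(285,170,318,205)),("can",(435,195,475,225)),("jar",(458,265,490,295)),("bottle",(125,245,165,275)),("tape",(150,190,195,235))):
    m=(uu>a[0])&(uu<a[2])&(vv>a[1])&(vv<a[3])&(z>.04); rect(n,m)
# side
W=np.load("sideW.npy"); C=np.load("sideC.npy").astype(int); z=W[...,2];r,g,b=C[...,0],C[...,1],C[...,2]
roi=(uu>340)&(uu<425)&(vv>170)&(vv<275)
rect("S boxtop",roi&(b>1.5*r)&(abs(z-.145)<.006)&(W[...,1]>-.3))
rect("S grip",roi&(z>.155)&(z<.21)&(uu<395)&(b<60))
rect("S grip top",roi&(z>.19)&(z<.21)&(uu<395)&(b<60))
rect("S board",roi&(r>1.2*b)&(z>.126)&(z<.14))
m=(g>1.5*r)&(g>1.5*b)&(uu>310)&(uu<420)&(vv>290)&(vv<400)&(z<.02); rect("S mat",m)
```

```text
mat 3911 c [460.7 181.3] size [260.  148.9] ang 83.23 z 0.003
boxtop 1200 c [ 506.1 -190.7] size [199.2  54.3] ang 77.87 z 0.1433
grip 115 c [ 503.6 -191.1] size [20.2 39.6] ang 79.58 z 0.1925
board 598 c [ 493.  -195.8] size [259.4  82.7] ang 77.76 z 0.1285
mug 241 c [738.2  25.4] size [76.9 80.7] ang 6.13 z 0.0798
can 577 c [ 670. -429.] size [61.7 61.1] ang 60.12 z 0.1455
jar 493 c [ 465.9 -483.8] size [66.9 66. ] ang 88.99 z 0.0868
bottle 558 c [527.6 482.8] size [65.  57.7] ang 1.65 z 0.1272
tape 556 c [670.7 419.4] size [105.7 109. ] ang 22.01 z 0.0486
S boxtop 649 c [ 505.1 -190.3] size [205.8  53.8] ang 77.55 z 0.1443
S grip 225 c [ 502.4 -187.6] size [26.4 39.9] ang 82.69 z 0.1791
S grip top 60 c [ 502.9 -186.5] size [21.7 37.6] ang 66.18 z 0.1936
S board 468 c [ 461.3 -189.7] size [265.1  21.9] ang 77.99 z 0.1298
S mat 5425 c [460.6 181.3] size [263.2 149.7] ang 83.17 z 0.0036
```

```bash
cat >> h.py <<'E'
def plan(x,y,z,ang):
    "mm, ang = world angle (deg) of the tool y axis; prints tool-frame shift/turn from the measured pose"
    s=readout.read_state(); M=R.from_rotvec(s["tool_rot"]); a=np.radians(ang)
    Y=np.array([np.cos(a),np.sin(a),0]); Z=np.array([0,0,-1.]); T=R.from_matrix(np.column_stack([np.cross(Y,Z),Y,Z]))
    print("at",(s["tool_pos"]*1000).round(1),"shift",M.inv().apply(np.array([x,y,z])-s["tool_pos"]*1000).round(1),"turn",(M.inv()*T).as_rotvec(degrees=True).round(2),"F",s["contact_force"].round(1),"w",round(s["gripper_width"],3),"t",s["time_s"])
E
python3 -c "
from h import *
plan(504,-190,260,77.9)"
```

```text
at [206.6 482.3 230.6] shift [-538.1 -500.9  -28.8] turn [-8.000e-02 -1.000e-02 -1.109e+01] F [ 0.3 -0.2 -0.3] w 1.004 t 0.1
```

```bash
python3 -m creep '[[[0,0,-29],[0,0,0],100],[[-538,-501,-29],[0,0,-11.1],100],[[-538,-501,-29],[0,0,-11.1],100],[[-538,-501,-29],[0,0,-11.1],100],[[-538,-501,-29],[0,0,-11.1],100],[[-538,-501,-29],[0,0,-11.1],100],[[-538,-501,-29],[0,0,-11.1],100],[[-538,-501,-29],[0,0,-11.1],100]]' 60
python3 -c "
from h import *
plan(504,-190,260,77.9)"
```

```text
time_s: 0.9
tool_pos: [0.3477, 0.1624, 0.2602]
tool_rot: [0.33, 3.124, 0.0]
contact_force: [0.7, 0.4, 0.3]
gripper_width: 0.997
at [347.7 162.4 260.2] shift [-2.266e+02 -3.119e+02  2.000e-01] turn [0.01 0.01 0.03] F [0.7 0.4 0.3] w 0.997 t 0.9
```

```bash
python3 -m creep '[[[-226.6,-312,0],[0,0,0],100],[[-226.6,-312,0],[0,0,0],100],[[-226.6,-312,0],[0,0,0],100],[[-226.6,-312,0],[0,0,0],100],[[-226.6,-312,0],[0,0,0],100],[[-226.6,-312,0],[0,0,0],100],[[-226.6,-312,0],[0,0,0],100],[[-226.6,-312,0],[0,0,0],100]]'
python3 - <<'E'
from h import *
plan(504,-190,153,77.9)
plan(504,-190,260,77.9)
c=capture("side"); save(c,"side1")
cv2.imwrite("pics/side1c.png",cv2.resize(c["color"][130:290,300:480,::-1],None,fx=4,fy=3.7,interpolation=cv2.INTER_CUBIC)[:600,:720])
E
```

```text
time_s: 1.7
tool_pos: [0.504, -0.1911, 0.2594]
tool_rot: [-0.334, -3.123, -0.0]
contact_force: [1.4, 0.9, 0.2]
gripper_width: 0.997
at [ 504.  -191.1  259.4] shift [1.000e-01 1.100e+00 1.064e+02] turn [ 0.01 -0.07 -0.1 ] F [1.4 0.9 0.2] w 0.997 t 1.7
at [ 504.  -191.1  259.4] shift [ 0.2  1.1 -0.6] turn [ 0.01 -0.07 -0.1 ] F [1.4 0.9 0.2] w 0.997 t 1.7
```

View pics/side1c.png

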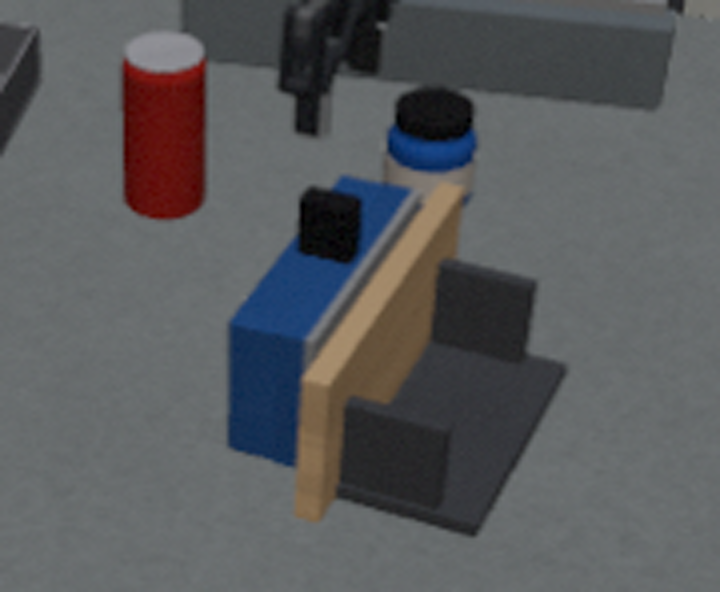

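The crop shows the open fingers above and to the right of the grip, with finger tips at crop (312,130) and the grip top at (330,195). I'll check this numerically with the top and side depth.

```bash
python3 - <<'E'
from h import *
s=readout.read_state()
for n in("side","top"):
    c=capture(n); W=cloud(c); M=np.linalg.inv(c["cam_to_world"])
    f=240/np.tan(np.radians(c["vertical_fov"])/2);K=np.array([[f,0,c["cx"]],[0,f,c["cy"]],[0,0,1]])
    for p in (s["tool_pos"],[.504,-.190,.195]):
        q,_=cv2.projectPoints(np.array([p]),cv2.Rodrigues(M[:3,:3])[0],M[:3,3],K,np.array([c["k1"],0,0,0.])); print(n,q.ravel().round(1))
    near=(np.hypot(W[...,0]-.504,W[...,1]+.19)<.09)&(W[...,2]>.22)&(W[...,2]<.32)
    P=W[near]; print(len(P)); 
    if len(P): print(P.min(0).round(3),P.max(0).round(3))
    save(c,n+"2")
    v=cv2.inRange(W[...,2],.22,.32)
E
python3 - <<'E'
import cv2,numpy as np
i=cv2.imread("pics/side2.png")[60:260,300:540]; cv2.imwrite("pics/side2c.png",cv2.resize(i,None,fx=3.3,fy=3,interpolation=2))
E
```

```text
side [383.3 161. ]
side [382.1 182.4]
246
[ 0.478 -0.261  0.27 ] [ 0.525 -0.122  0.32 ]
top [384.3 267.4]
top [379.6 267.8]
2
[ 0.503 -0.139  0.316] [ 0.513 -0.119  0.319]
```

View pics/side2c.png

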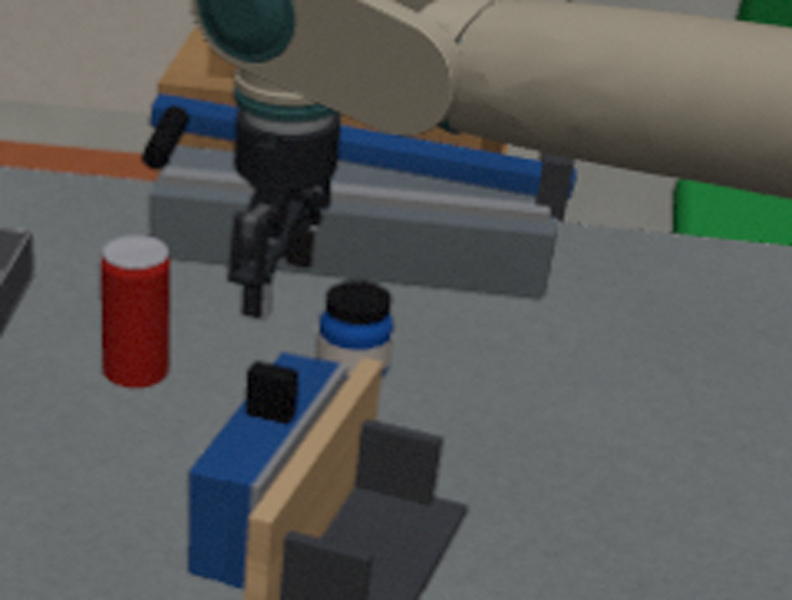

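The projected TCP at (383,161) sits above the grip, and the fingers straddle it (y −0.26 to −0.12). I'm descending and gripping.

```bash
python3 -m creep '[[[0,0,45],[0,0,0],100],[[0,0,75],[0,0,0],100],[[0,0,95],[0,0,0],100],[[0,0,105],[0,0,0],100],[[0,0,105],[0,0,0],100],[[0,0,105],[0,0,0],60],[[0,0,105],[0,0,0],40],[[0,0,105],[0,0,0],30]]' 60
python3 -m creep '[[[0,0,0],[0,0,0],20],[[0,0,0],[0,0,0],10],[[0,0,0],[0,0,0],0],[[0,0,0],[0,0,0],0],[[0,0,0],[0,0,0],0],[[0,0,0],[0,0,0],0],[[0,0,0],[0,0,0],0],[[0,0,0],[0,0,0],0]]' 60
python3 -c "
from h import *
plan(504,-190,154,77.9)"
```

```text
time_s: 2.65
tool_pos: [0.5042, -0.1884, 0.1566]
tool_rot: [0.331, 3.122, -0.001]
contact_force: [-0.9, -0.4, 0.0]
gripper_width: 0.515
time_s: 3.45
tool_pos: [0.5042, -0.1885, 0.156]
tool_rot: [0.331, 3.122, -0.001]
contact_force: [2.6, -1.6, 5.4]
gripper_width: 0.226
at [ 504.2 -188.5  156. ] shift [-0.1 -1.5  2. ] turn [-0.02  0.1   0.01] F [ 2.6 -1.6  5.4] w 0.226 t 3.45
```

```bash
python3 -m creep '[[[0,0,-2],[0,0,0],0],[[0,0,-4],[0,0,0],0],[[0,0,-6],[0,0,0],0],[[0,0,-8],[0,0,0],0],[[0,0,-10],[0,0,0],0],[[0,0,-11.7],[0,0,0],0],[[0,0,-11.7],[0,0,0],0],[[0,0,-11.7],[0,0,0],0]]' 70
python3 - <<'E'
from h import *
plan(504,-190,154,77.9)
uu,vv=np.meshgrid(np.arange(640),np.arange(480))
for n,roi in (("side",(uu>340)&(uu<425)&(vv>150)&(vv<275)),("top",(uu>325)&(uu<430)&(vv>240)&(vv<330))):
    c=capture(n);W=cloud(c);C=c["color"].astype(int);r,b=C[...,0],C[...,2]
    P=W[roi&(b>1.5*r)&(abs(W[...,2]-.152)<.015)]; P=P[P[:,2]>np.nanpercentile(P[:,2],95)-.006]
    print(n,len(P),np.nanmedian(P,0).round(4),cv2.minAreaRect((P[:,:2]*1000).astype(np.float32)))
E
```

```text
time_s: 4.25
tool_pos: [0.5037, -0.1882, 0.1674]
tool_rot: [0.331, 3.124, 0.0]
contact_force: [1.8, 0.5, -5.3]
gripper_width: 0.222
at [ 503.7 -188.2  167.4] shift [-0.7 -1.7 13.4] turn [0.01 0.01 0.01] F [ 1.8  0.5 -5.3] w 0.222 t 4.25
side 579 [ 0.5082 -0.1514  0.1556] ((506.5182800292969, -185.35604858398438), (201.3672637939453, 52.97248458862305), 78.25989532470703)
top 211 [ 0.5211 -0.1129  0.1556] ((521.3532104492188, -118.50346374511719), (55.98019790649414, 53.9414176940918), 78.32134246826172)
```

```bash
python3 -m creep '[[[0,-4,0],[0,0,0],0],[[0,-8,0],[0,0,0],0],[[0,-12,0],[0,0,0],0],[[0,-16,0],[0,0,0],0],[[0,-20,0],[0,0,0],0],[[0,-23,0],[0,0,0],0],[[0,-25,0],[0,0,0],0],[[0,-25,0],[0,0,0],0]]'
python3 -c "
from h import *
plan(503.7,-188.2,167.4,77.9)"
```

```text
time_s: 5.15
tool_pos: [0.4983, -0.2131, 0.167]
tool_rot: [-0.332, -3.124, 0.001]
contact_force: [2.8, -0.1, -5.9]
gripper_width: 0.23
at [ 498.3 -213.1  167. ] shift [-0.  25.5 -0.4] turn [-0.02 -0.   -0.02] F [ 2.8 -0.1 -5.9] w 0.23 t 5.15
```

```bash
python3 -m creep '[[[0,-0.5,0],[0,0,0],0],[[0,-1,0],[0,0,0],0],[[0,-1.5,0],[0,0,0],0],[[0,-2,0],[0,0,0],0],[[0,-2.5,0],[0,0,0],0],[[0,-3,0],[0,0,0],0],[[0,-3,0],[0,0,0],0],[[0,-3,0],[0,0,0],0]]'
python3 -m creep '[[[0,-0.5,0],[0,0,0],0],[[0,-1,0],[0,0,0],0],[[0,-1.5,0],[0,0,0],0],[[0,-2,0],[0,0,0],0],[[0,-2.5,0],[0,0,0],0],[[0,-3,0],[0,0,0],0],[[0,-3,0],[0,0,0],0],[[0,-3,0],[0,0,0],0]]'
python3 -c "
from h import *
plan(503.7,-188.2,167.4,77.9)"
```

```text
time_s: 5.95
tool_pos: [0.4979, -0.2157, 0.167]
tool_rot: [0.331, 3.124, -0.0]
contact_force: [1.7, 1.6, -5.6]
gripper_width: 0.222
time_s: 6.75
tool_pos: [0.4972, -0.2186, 0.167]
tool_rot: [-0.331, -3.124, 0.0]
contact_force: [2.0, 0.4, -5.4]
gripper_width: 0.222
at [ 497.2 -218.6  167. ] shift [ 0.  31.1 -0.4] turn [-0. -0.  0.] F [ 2.   0.4 -5.4] w 0.222 t 6.75
```

```bash
cat > ok.py <<'E'
from h import *
s=readout.read_state(); F=s["contact_force"]; Y=np.array([np.cos(np.radians(77.9)),np.sin(np.radians(77.9)),0])
d=(s["tool_pos"]*1000-[503.7,-188.2,167.4])@Y
print("slide %.1f Fy %.1f"%(d,F@Y),F.round(1),s["torque"].round(2)); exit(int(abs(F@Y)>7))
E
python3 -m creep '[[[0,-0.5,0],[0,0,0],0],[[0,-1,0],[0,0,0],0],[[0,-1.5,0],[0,0,0],0],[[0,-2,0],[0,0,0],0],[[0,-2.5,0],[0,0,0],0],[[0,-3,0],[0,0,0],0],[[0,-3,0],[0,0,0],0],[[0,-3,0],[0,0,0],0]]' >/dev/null; python3 ok.py && python3 -m creep '[[[0,-0.5,0],[0,0,0],0],[[0,-1,0],[0,0,0],0],[[0,-1.5,0],[0,0,0],0],[[0,-2,0],[0,0,0],0],[[0,-2.5,0],[0,0,0],0],[[0,-3,0],[0,0,0],0],[[0,-3,0],[0,0,0],0],[[0,-3,0],[0,0,0],0]]' >/dev/null; python3 ok.py && python3 -m creep '[[[0,-0.5,0],[0,0,0],0],[[0,-1,0],[0,0,0],0],[[0,-1.5,0],[0,0,0],0],[[0,-2,0],[0,0,0],0],[[0,-2.5,0],[0,0,0],0],[[0,-3,0],[0,0,0],0],[[0,-3,0],[0,0,0],0],[[0,-3,0],[0,0,0],0]]' >/dev/null; python3 ok.py
```

```text
slide -34.1 Fy 0.2 [ 1.3 -0.1 -5.5] [ 0.22 -0.6   0.09]
slide -37.1 Fy 1.2 [ 1.4  0.9 -5.4] [ 0.1  -0.61  0.03]
slide -40.1 Fy 0.8 [ 2.4  0.3 -5.6] [ 0.21 -0.59  0.05]
```

```bash
python3 -m creep '[[[0,-0.5,0],[0,0,0],0],[[0,-1,0],[0,0,0],0],[[0,-1.5,0],[0,0,0],0],[[0,-2,0],[0,0,0],0],[[0,-2.5,0],[0,0,0],0],[[0,-3,0],[0,0,0],0],[[0,-3,0],[0,0,0],0],[[0,-3,0],[0,0,0],0]]' >/dev/null; python3 ok.py && python3 -m creep '[[[0,-0.5,0],[0,0,0],0],[[0,-1,0],[0,0,0],0],[[0,-1.5,0],[0,0,0],0],[[0,-2,0],[0,0,0],0],[[0,-2.5,0],[0,0,0],0],[[0,-3,0],[0,0,0],0],[[0,-3,0],[0,0,0],0],[[0,-3,0],[0,0,0],0]]' >/dev/null && python3 ok.py && python3 -m creep '[[[0,-0.5,0],[0,0,0],0],[[0,-1,0],[0,0,0],0],[[0,-1.5,0],[0,0,0],0],[[0,-2,0],[0,0,0],0],[[0,-2.5,0],[0,0,0],0],[[0,-3,0],[0,0,0],0],[[0,-3,0],[0,0,0],0],[[0,-3,0],[0,0,0],0]]' >/dev/null && python3 ok.py
```

```text
slide -43.1 Fy 1.4 [ 2.3  1.  -5.2] [ 0.15 -0.59  0.1 ]
slide -44.8 Fy 6.2 [ 3.7  5.5 -5.4] [ 1.34 -0.95 -0.03]
slide -45.5 Fy 14.1 [ 5.3 13.3 -6.3] [ 2.96 -1.5  -0.21]
```

```bash
python3 -m creep '[[[0,2,0],[0,0,0],0],[[0,4,0],[0,0,0],0],[[0,6,0],[0,0,0],0],[[0,7.3,0],[0,0,0],0],[[0,7.3,0],[0,0,0],0],[[0,7.3,0],[0,0,0],0],[[0,7.3,0],[0,0,0],0],[[0,7.3,0],[0,0,0],0]]' ; python3 ok.py
```

```text
time_s: 12.35
tool_pos: [0.495, -0.2293, 0.1671]
tool_rot: [0.331, 3.124, -0.0]
contact_force: [1.1, -0.9, -5.3]
gripper_width: 0.227
slide -42.0 Fy -0.7 [ 1.1 -0.9 -5.3] [-0.54 -0.4   0.16]
```

```bash
python3 -m creep '[[[-1,0,0],[0,0,0],0],[[-2,0,0],[0,0,0],0],[[-3,0,0],[0,0,0],0],[[-4,0,0],[0,0,0],0],[[-5,0,0],[0,0,0],0],[[-6,0,0],[0,0,0],0],[[-6,0,0],[0,0,0],0],[[-6,0,0],[0,0,0],0]]' ; python3 ok.py
```

```text
time_s: 13.15
tool_pos: [0.5008, -0.2303, 0.167]
tool_rot: [-0.331, -3.124, -0.0]
contact_force: [0.2, 0.1, -6.2]
gripper_width: 0.225
slide -41.7 Fy 0.2 [ 0.2  0.1 -6.2] [-0.06  0.06  0.04]
```

```bash
python3 -m creep '[[[-2,0,0],[0,0,0],0],[[-4,0,0],[0,0,0],0],[[-6,0,0],[0,0,0],0],[[-8,0,0],[0,0,0],0],[[-10,0,0],[0,0,0],0],[[-12,0,0],[0,0,0],0],[[-14,0,0],[0,0,0],0],[[-14,0,0],[0,0,0],0]]' ; python3 ok.py &&  python3 -m creep '[[[-4,0,0],[0,0,0],0],[[-8,0,0],[0,0,0],0],[[-12,0,0],[0,0,0],0],[[-18,0,0],[0,0,0],0],[[-25,0,0],[0,0,0],0],[[-32,0,0],[0,0,0],0],[[-40,0,0],[0,0,0],0],[[-40,0,0],[0,0,0],0]]' ; python3 ok.py
python3 - <<'E'
from h import *
uu,vv=np.meshgrid(np.arange(640),np.arange(480))
for n in ("side","top"):
    c=capture(n);W=cloud(c);save(c,n+"3"); 
    if n=="side": cv2.imwrite("pics/side3c.png",cv2.resize(c["color"][100:280,300:500,::-1],None,fx=3.3,fy=3.3,interpolation=2))
    C=c["color"].astype(int);r,b=C[...,0],C[...,2]
    P=W[(b>1.5*r)&(abs(W[...,2]-.152)<.015)&(abs(W[...,0]-.54)<.13)&(abs(W[...,1]+.24)<.14)]; P=P[P[:,2]>np.nanpercentile(P[:,2],95)-.006]
    print(n,len(P),np.nanmedian(P,0).round(4),cv2.minAreaRect((P[:,:2]*1000).astype(np.float32)))
    A=np.c_[P[:,:2],np.ones(len(P))]; k=np.linalg.lstsq(A,P[:,2],rcond=None)[0]; print("slopes deg",np.degrees(k[:2]).round(2))
plan(461+75-75,181,240,83.2)
E
```

```text
time_s: 13.95
tool_pos: [0.5147, -0.2332, 0.1669]
tool_rot: [-0.331, -3.124, -0.0]
contact_force: [0.5, -0.4, -5.3]
gripper_width: 0.225
slide -41.7 Fy -0.3 [ 0.5 -0.4 -5.3] [0.02 0.06 0.03]
time_s: 14.75
tool_pos: [0.5545, -0.2417, 0.1668]
tool_rot: [0.331, 3.124, 0.0]
contact_force: [-0.2, 0.5, -5.8]
gripper_width: 0.225
slide -41.7 Fy 0.5 [-0.2  0.5 -5.8] [ 0.03  0.14 -0.07]
side 505 [ 0.5569 -0.2065  0.1551] ((555.9349975585938, -241.05303955078125), (204.19764709472656, 53.35456085205078), 78.33635711669922)
slopes deg [-1.88  0.24]
top 213 [ 0.5678 -0.1714  0.1556] ((566.525634765625, -192.81948852539062), (98.39618682861328, 52.88313674926758), 77.18252563476562)
slopes deg [-0.17  0.04]
at [ 553.7 -241.6  166.7] shift [179.2 393.8 -73.1] turn [ 0.01 -0.03 -5.28] F [ 0.2 -0.3 -5.6] w 0.225 t 14.85
```

View pics/side3c.png

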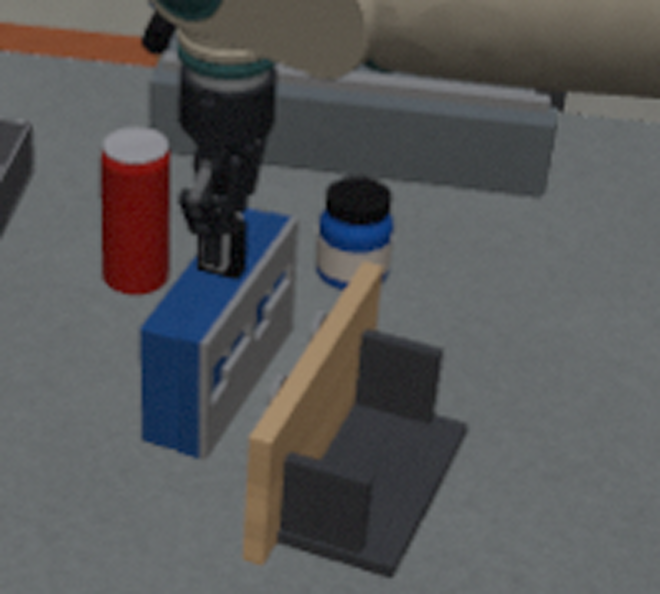

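The crop shows the box off the board and upright in the gripper, with the screws bare at crop (280,380) and (320,320). Now I'll raise it and carry it to the mat.

```bash
python3 -m creep '[[[0,0,-20],[0,0,0],0],[[0,0,-50],[0,0,0],0],[[0,0,-85],[0,0,0],0],[[0,10,-115],[0,0,0],0],[[5,40,-125],[0,0,0],0],[[20,75,-125],[0,0,0],0],[[35,110,-125],[0,0,-1],0],[[52,145,-125],[0,0,-2],0]]' 
python3 -m creep '[[[16,35,0],[0,0,-0.5],0],[[32,70,0],[0,0,-1],0],[[48,105,0],[0,0,-1.5],0],[[64,140,0],[0,0,-2],0],[[80,175,0],[0,0,-2.5],0],[[95,208,0],[0,0,-3],0],[[107,234,0],[0,0,-3.2],0],[[115,248,0],[0,0,-3.2],0]]'
python3 -c "
from h import *
plan(461,181,180,83.1)"
```

```text
time_s: 15.65
tool_pos: [0.5325, -0.0876, 0.292]
tool_rot: [0.276, 3.129, 0.0]
contact_force: [1.0, 0.4, -5.6]
gripper_width: 0.222
time_s: 16.45
tool_pos: [0.4624, 0.1773, 0.2923]
tool_rot: [0.185, 3.136, 0.001]
contact_force: [0.9, -0.3, -4.1]
gripper_width: 0.223
at [462.4 177.3 292.3] shift [  1.8   3.4 112.3] turn [0.04 0.01 0.13] F [ 0.9 -0.3 -4.1] w 0.223 t 16.45
```

```bash
python3 -m creep '[[[1.5,2.5,20],[0,0,0],0],[[1.5,2.5,50],[0,0,0],0],[[1.5,2.5,80],[0,0,0],0],[[1.5,2.5,105],[0,0,0],0],[[1.5,2.5,122],[0,0,0],0],[[1.5,2.5,132],[0,0,0],0],[[1.5,2.5,137],[0,0,0],0],[[1.5,2.5,137],[0,0,0],0]]'
cat > look.py <<'E'
from h import *
import sys
plan(461,181,135,83.2)
for n in ("side","top"):
    c=capture(n);W=cloud(c);save(c,n+sys.argv[1]); 
    if n=="side": cv2.imwrite(f"pics/side{sys.argv[1]}c.png",cv2.resize(c["color"][190:430,250:490,::-1],None,fx=2.5,fy=2.5,interpolation=2))
    C=c["color"].astype(int);r,g,b=[C[...,i] for i in range(3)]
    P=W[(b>1.5*r)&(b>1.3*g)&(abs(W[...,2]-.130)<.02)&(abs(W[...,0]-.46)<.1)&(abs(W[...,1]-.18)<.14)]; P=P[P[:,2]>np.nanpercentile(P[:,2],95)-.006]
    m=cv2.minAreaRect((P[:,:2]*1000).astype(np.float32)); print(n,len(P),np.nanmedian(P,0).round(4),np.round(m[0],1),np.round(m[1],1),round(m[2],2),"z95",np.nanpercentile(P[:,2],95).round(4))
E
python3 look.py 4
```

```text
time_s: 17.25
tool_pos: [0.4622, 0.178, 0.1552]
tool_rot: [0.189, 3.136, 0.0]
contact_force: [0.4, 0.1, -5.2]
gripper_width: 0.222
at [462.2 178.  155.2] shift [ 1.6  2.8 20.2] turn [ 0.01  0.   -0.09] F [ 0.4  0.1 -5.2] w 0.222 t 17.25
side 1046 [0.4637 0.2184 0.1429] [463.8 179.6] [201.6  52.4] 82.63 z95 0.1458
top 230 [0.4584 0.1074 0.1449] [464.3 175.8] [196.7  53.2] 83.43 z95 0.1486
```

View pics/side4c.png

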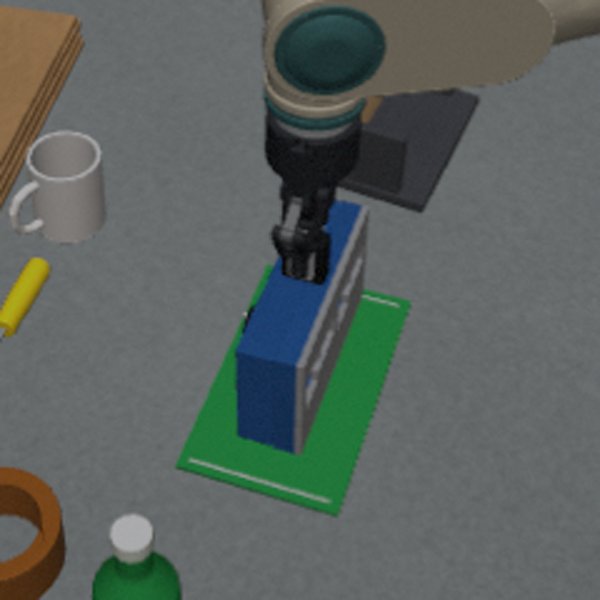

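The box is held upright over the mat, about 3 mm short along y. I'm correcting that and lowering it gently.

```bash
python3 -m creep '[[[0.5,1.5,3],[0,0,0],0],[[0.5,3,6],[0,0,0],0],[[0.5,3,9],[0,0,0],0],[[0.5,3,12],[0,0,0],0],[[0.5,3,14],[0,0,0],0],[[0.5,3,15],[0,0,0],0],[[0.5,3,15.5],[0,0,0],0],[[0.5,3,16],[0,0,0],0]]' ; python3 -m creep '[[[0,0,0.5],[0,0,0],0],[[0,0,1],[0,0,0],0],[[0,0,1.5],[0,0,0],0],[[0,0,2],[0,0,0],0],[[0,0,2.5],[0,0,0],0],[[0,0,3],[0,0,0],0],[[0,0,3],[0,0,0],0],[[0,0,3],[0,0,0],0]]'
```

```text
time_s: 18.15
tool_pos: [0.4622, 0.1811, 0.1391]
tool_rot: [0.189, 3.136, 0.0]
contact_force: [-0.2, -0.0, -5.8]
gripper_width: 0.223
time_s: 18.95
tool_pos: [0.4622, 0.181, 0.1365]
tool_rot: [0.189, 3.135, 0.0]
contact_force: [-0.8, -1.8, -0.2]
gripper_width: 0.223
```

Touchdown: the mat now carries the weight. I'll settle it slightly and release.

```bash
python3 -m creep '[[[0,0,0.3],[0,0,0],0],[[0,0,0.3],[0,0,0],10],[[0,0,0.3],[0,0,0],26],[[0,0,0.3],[0,0,0],32],[[0,0,0.3],[0,0,0],40],[[0,0,0.3],[0,0,0],50],[[0,0,0.3],[0,0,0],65],[[0,0,0.3],[0,0,0],80]]' 20; python3 look.py 5
```

```text
time_s: 19.75
tool_pos: [0.4621, 0.1812, 0.1357]
tool_rot: [0.189, 3.136, 0.0]
contact_force: [0.3, -0.3, 1.5]
gripper_width: 0.79
at [462.1 181.2 135.7] shift [ 1.1 -0.3  0.7] turn [ 0.01  0.   -0.09] F [ 0.3 -0.3  1.5] w 0.79 t 19.75
side 950 [0.46   0.2265 0.1239] [462.4 180.8] [202.5  52.7] 83.26 z95 0.127
top 198 [0.458  0.1063 0.1252] [461.6 176.4] [191.6  53.6] 83.98 z95 0.1297
```

Released. I'll rise straight up and look.

```bash
python3 -m creep '[[[0,0,-5],[0,0,0],100],[[0,0,-20],[0,0,0],100],[[0,0,-45],[0,0,0],100],[[0,0,-80],[0,0,0],100],[[0,0,-120],[0,0,0],100],[[0,0,-155],[0,0,0],100],[[0,0,-175],[0,0,0],100],[[0,0,-180],[0,0,0],100]]'; python3 -m creep '[[[30,0,0],[0,0,0],100],[[70,0,0],[0,0,0],100],[[100,0,0],[0,0,0],100],[[110,0,0],[0,0,0],100],[[110,0,0],[0,0,0],100],[[110,0,0],[0,0,0],100],[[110,0,0],[0,0,0],100],[[110,0,0],[0,0,0],100]]'; python3 look.py 6
python3 - <<'E'
from h import *
c=capture("side");W=cloud(c);z=W[...,2]
m=(z>.16)&(z<.185)&(abs(W[...,0]-.46)<.04)&(abs(W[...,1]-.18)<.04)
print(cv2.minAreaRect((W[m][:,:2]*1000).astype(np.float32)))
E
```

```text
time_s: 20.65
tool_pos: [0.4627, 0.1813, 0.3191]
tool_rot: [0.189, 3.131, 0.003]
contact_force: [-0.3, -0.2, 0.6]
gripper_width: 0.997
time_s: 21.45
tool_pos: [0.3535, 0.1941, 0.3152]
tool_rot: [-0.19, -3.135, 0.001]
contact_force: [0.6, 0.1, 0.8]
gripper_width: 0.998
at [353.5 194.1 315.2] shift [-1.084e+02  1.000e-01  1.801e+02] turn [-0.03 -0.05 -0.14] F [0.6 0.1 0.8] w 0.998 t 21.45
side 1167 [0.4625 0.2107 0.1239] [462.1 181.8] [200.3  52.8] 83.09 z95 0.1273
top 650 [0.4638 0.1688 0.1249] [462.3 178.8] [197.   53.8] 83.56 z95 0.1295
((458.93475341796875, 181.88485717773438), (24.340896606445312, 40.34396743774414), 85.06378936767578)
```

View pics/side6.png

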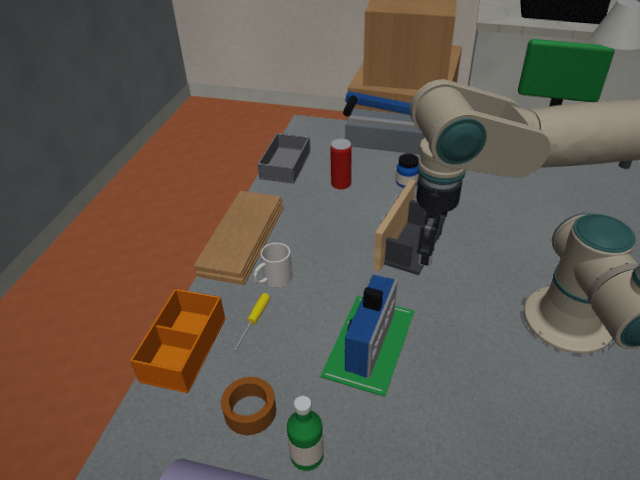

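The picture shows the box standing upright on the mat at about (370,325). The gripper is clear at (430,240) and the bystanders haven't moved.

```bash
python3 -c "
from bench import workorder
print(workorder.hand_in())"
```

```text
the job is handed in; nothing more can be done
None
```

The control box is off its board and standing upright in the middle of the green mat, and the job is handed in (clock about 21.5 s of 53).

**What I did:**
- **Lift:** I gripped the carry grip and raised the box about 11 mm.
- **Slide:** I slid it along its own -y until it met the firm stop, at about 44.3 mm. I backed off to about 41.8 mm so the keyholes sat over the screw heads.
- **Draw off:** It came straight off with no noticeable resistance.
- **Placing:** I lowered it until the mat carried its weight, let go, and moved the arm clear.

**Last checks:**
- **Position:** The side camera puts the box's centre within about 2 mm of the mat's centre, and its long side within about 0.3° of the mat's.
- **Disagreement:** The top camera puts the box 2 to 3 mm lower in y than the side camera does. That is about the calibration error of the cameras.
- **Other things:** The last picture shows the box upright and the robot touching nothing. The bystanders look unmoved by eye; I did not re-measure them.
- **Forces:** The highest wrist force I read was about 16 N, when the box met the stop; I only read forces at the end of each move.

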